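Seat the retaining clip on the carousel spindle

TASK

Pick up the spring clip by its red grip tab and push it sideways, open end first, into the groove of the carousel's spindle until it snaps fully home, gently and without forcing the carousel. Then let go and leave the other things where they stand.

Things in the scene. Friction and masses are not known exactly. Their poses are not given: they have to be found in the camera images.
- carousel: Lazy-susan carousel, fixed: wooden turntable 120 mm across, top 22 mm up, aluminium hub to 32 mm, steel spindle. Origin: on its axis at worktop level, z up; round, so yaw does not matter. Spindle from the top: head 24 mm across, 20 mm high, flat top; groove 7 mm high round a neck 14 mm across; flat brass collar 40 mm across. The clip may enter from any side.
- clip_grip (a point): Centre of the spring clip's red upright grip tab: 20 mm along the clip's x, 14 mm along its y (grip across this), from the back plate up to 47 mm above the clip's underside. This point is 27 mm above the underside and 28 mm behind (-x) the pocket centre. x points to the open end, z up. The clip (about 80 g) starts flat on the worktop, tab up.
- clip_pocket (a point): Centre of the clip's pocket, where the spindle's axis must end up, 2.5 mm above the clip's underside; x to the open end (the way to push), z up. Behind it lies the steel back plate, flat beneath, 5 mm thick, 26 mm wide, from 7.7 to 38.7 mm behind this point; its front edge is the stop for the neck (0.7 mm play).
- salt_shaker: Bystander: clear salt shaker with grey cap, 44 mm across, 90 mm high; origin at the centre of its underside.
- egg_timer: Bystander: red round kitchen timer, 66 mm across, 57 mm high; origin at the centre of its underside.
- ramekin: Bystander: cream ramekin, 66 mm across, 40 mm high; origin at the centre of its underside.
- spice_jar: Bystander: spice jar with green cap, 46 mm across, 106 mm high; origin at the centre of its underside.
- tomato_tin: Bystander: food tin with green and white label, 58 mm across, 72 mm high; origin at the centre of its underside.
- groove_mean (a point): A fixed point on the spindle axis, 62 mm above the worktop. The spindle is telescopic, set anew each time and stiff: the true middle of the groove lies up to 10 mm above or below this point and is NOT measured. It is 23.5 mm below the flat top of the head and 3.5 mm above the collar's flat top: feel for one of these.
- clip_mouth (a point): Middle of the clip's open end, 16 mm ahead of the pocket centre at the same height. Two springy jaws of 5 mm round wire: gap 16.5 mm here, narrowing to 10 mm 9 mm further in, widening again round the pocket. They spread about 2 mm a side as the neck passes, at some 3 to 10 N of push, then close behind it; the push drops, then rises hard at the stop.
Mind the look-alikes: they are no part of the job. What is meant by the carousel is not purple, and is the larger of those in its own colour.

How it is judged (in metres and radians):
On the way:
1. the clip is lifted clear of the worktop (height (world z) of clip_pocket above 0.03 m), for 0.2 s.
At the end, for the whole second after the job is handed in: The clip is snapped on the neck in the spindle's groove: pocket centre within 2 mm of the spindle axis, 49 to 74.5 mm above the worktop, clip level within 0.15 rad, let go and at rest (under 20 mm/s) (horizontal distance between clip_pocket and carousel below 0.002 m and height (world z) of clip_pocket between 0.049 and 0.0745 m and angle between clip_pocket's own z axis and vertical below 0.15 rad and linear speed of clip below 0.02 m/s); the robot touches nothing.
It fails at once if the carousel with its spindle is pushed or struck with more than 45 N (contact force between anything else and carousel above 45 N).
It fails at once if a bystander is shifted by more than 25 mm (distance of any of salt_shaker, egg_timer, ramekin, spice_jar, tomato_tin from where it was at the start of the episode above 0.025 m).
It also fails if it takes over 64 s, if anything falls off the work surface, if the arm or the gripper's body presses on something with over 40 N, if the wrist force passes 120 N, or if a joint passes its speed limit or range.

ROBOT

A 7-joint arm with a two-finger parallel gripper is mounted at the origin on a cart in front of the work surface, level with it; the furniture and walls round the work are solid. World frame = base frame: x ahead of the robot, y to its left, z up, the work surface at z = 0. Lengths are in mm, angles in rad, forces in N, time in s.
With the tool pointing down it reaches from about 400 to 850 mm from the base axis. Payload 4.4 kg.
Tool frame: the origin (TCP) lies at the very end of the fingers, on their centre line; the grasp point (between the pads) lies 19 mm behind it; z points along the fingers, y is the line along which they close (so a half turn about z gives the same grasp; the last joint's range is limited). The gripper opens to 94 mm and grips with 3 to 60 N. Pads are 16 mm wide; open, the fingers measure 119 mm over their backs; the gripper's body (75 mm by 177 mm) begins 78 mm behind the grasp point.
Start: joints at [1.181, 0.628, 0.038, 1.517, -0.027, 0.996, -0.02], TCP at [206.84, -616.227, 205.478] pointing down, gripper open.
Joint ranges: [-3.06, 3.06], [-0.37, 2.12], [-1.25, 1.32], [0.18, 2.47], [-1.1, 4.24], [0.23, 1.98], [-2.94, 2.94]. Speed limits (rad/s): [2.57, 2.57, 3.14, 3.14, 3.14, 3.14, 3.14].

INTERFACE

Orientations are given as a unit quaternion [w, x, y, z].
In Python, from rig import env gives the robot as it stands.
- The arm moves only by the shell command python3 -m jog 'ROWS'. ROWS is JSON, a list of rows, each an object of numbers: "x", "y", "z": the shift along the tool's x, y, z in mm; "yaw": the turn about the tool's z in rad; "hand": the closure, from 0 (fully open) to 1 (shut). In form: [{"x": .., "y": .., "z": .., "yaw": .., "hand": ..}, ...]. A call has 1 to 20 rows; each row shifts and turns the commanded pose from where the row before left it, along the tool's axes as they then stand; what a row does not reach is not made up. A row lasts 1/10 s, in which the tool goes at most 50 mm and 8.59 degrees, less where a joint would pass 70% of its speed; a pose out of reach is approached as far as the arm can. A call with a gripper value outside its range is refused whole. The fingers move at their own pace and stop on an object; the grip force is fixed at half the most. Time passes only in rows, so rows that do not move let the fingers close. It gives the time, the measured TCP pose, the force, the opening and the grip force at its end, in the units of the state.
- env.sense(): the state, without advancing time (a new reading comes with each control period).
- env.capture(name): name is "scene" or "top"; returns the picture (400x640x3 uint8, red, green, blue); there is no depth.
- env.get_calibration(name): a dict with "mtx" (3x3 intrinsics, pixels), "camera_from_world" (4x4, takes a point from world to camera coordinates). Camera axes: x right, y down, z forward; pixel columns grow to the right and rows downward; lengths in mm; the calibration is good to about 2 mm. A picture is of the moment at which its call begins. get_calibration takes no time and is no camera call.
- env.finish_job(): hands the job in; it is judged then, once.
The state is a dict: "clock": time; "joint_pos": joint angles; "dq": joint speeds; "effort": joint torques, N m; "eef_pos": TCP position; "tcp_rot": TCP orientation; "ft_force": force on the tool from outside, world axes, zero at the start; "torque": the same for the moment, N m; "gripper_width": opening from 0.0 (shut) to 1.0 (fully open); "finger_force": force on a finger pad.
Only numpy, scipy, OpenCV 4.12 (cv2) and the standard library are available. Lean on these libraries where they do the work, as an engineer would, in place of code of your own. Each camera call takes 0.05 s, during which the arm holds its last target. There are 200 camera calls.

## Working session

There is one attempt and no reset: what is moved stays moved. The work goes in short steps, Python scripts to look and compute and a shell command to move; the robot and the scene stay as the last step left them, time stands still between calls to the robot, and variables do not carry over. Pictures are saved under pics/ and viewed, at most 10 in all, crops included, and the job is handed in when it is done.

```bash
ls; mkdir -p pics
python3 - <<'E'
from rig import env
import cv2
for n in("scene","top"):
    cv2.imwrite(f"pics/{n}0.png",env.capture(n)[:,:,::-1])
    c=env.get_calibration(n);print(n,c["mtx"],c["camera_from_world"])
print(env.sense())
E
```

```text
pics
scene [[412.94687044   0.         322.66589136]
 [  0.         412.94687044 199.42165   ]
 [  0.           0.           1.        ]] [[-8.78838959e-01 -4.77039053e-01  8.70775315e-03  4.55828992e+02]
 [-3.24264464e-01  5.83798693e-01 -7.44333019e-01  2.67446459e+02]
 [ 3.49992344e-01 -6.56972471e-01 -6.67751849e-01  1.13078602e+03]
 [ 0.00000000e+00  0.00000000e+00  0.00000000e+00  1.00000000e+00]]
top [[382.19950311   0.         314.95673686]
 [  0.         382.19950311 200.95931312]
 [  0.           0.           1.        ]] [[-1.18546108e-02 -9.99927756e-01  1.98749546e-03 -3.38215109e+01]
 [-9.90882993e-01  1.14805697e-02 -1.34235205e-01  5.27354741e+02]
 [ 1.34202689e-01 -3.56068155e-03 -9.90947506e-01  1.33388954e+03]
 [ 0.00000000e+00  0.00000000e+00  0.00000000e+00  1.00000000e+00]]
{'clock': 0.1, 'joint_pos': array([ 1.18120343,  0.6292329 ,  0.03844185,  1.51826816, -0.02698314,
        0.99631881, -0.02000251]), 'dq': array([ 8.25217185e-05, -2.78722057e-03, -3.16726241e-04, -2.88402237e-03,
       -4.43407743e-04, -2.70105888e-05,  1.51952268e-03]), 'effort': array([ 2.85776863e-03, -5.50797880e+01,  1.14802323e+00, -1.87115568e+01,
       -5.19511546e-02,  1.91753620e-02,  6.08729374e-05]), 'eef_pos': array([ 206.63846587, -615.63726289,  204.65943444]), 'tcp_rot': array([-8.41052900e-04,  9.86922282e-01,  1.61194536e-01, -1.51922349e-04]), 'ft_force': array([-0.10535408,  0.50332328,  0.40442592]), 'torque': array([ 0.0049495 , -0.01504253,  0.01682867]), 'finger_force': 0.0, 'gripper_width': 1.0024065555120962}
```

View pics/scene0.png

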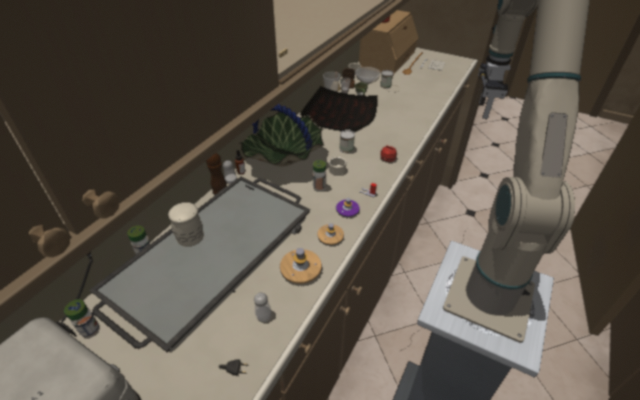

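View pics/top0.png

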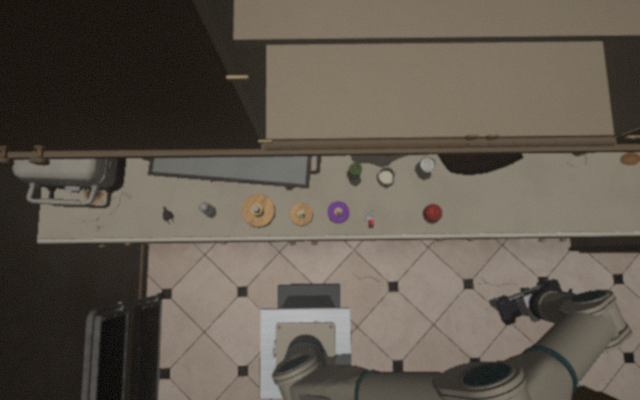

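The scene view shows the large orange carousel at about (300,265), a small orange one at (330,234), a purple one at (347,208) and the clip's red tab at (373,188). In the top view the large carousel is at (258,210) and the clip at (370,218). Next I'll enlarge both.

Run:
```python
import cv2,numpy as np
a=cv2.imread("pics/scene0.png");b=cv2.imread("pics/top0.png")
def z(i,x,y,w,h,s):return cv2.resize(i[y:y+h,x:x+w],None,fx=s,fy=s,interpolation=cv2.INTER_CUBIC)
# scene: carousel (270,235,60,50), clip (350,170,40,33) ; top: carousel (235,190), clip (352,200)
cv2.imwrite("pics/crops.png",np.vstack([np.hstack([z(a,270,235,50,37,8),z(a,350,172,40,29.6.__int__()+1,10)[:296]]),np.hstack([z(b,235,190,50,37,8),z(b,350,198,40,30,10)[:296]])]))
```

```text
(no output)
```

View pics/crops.png

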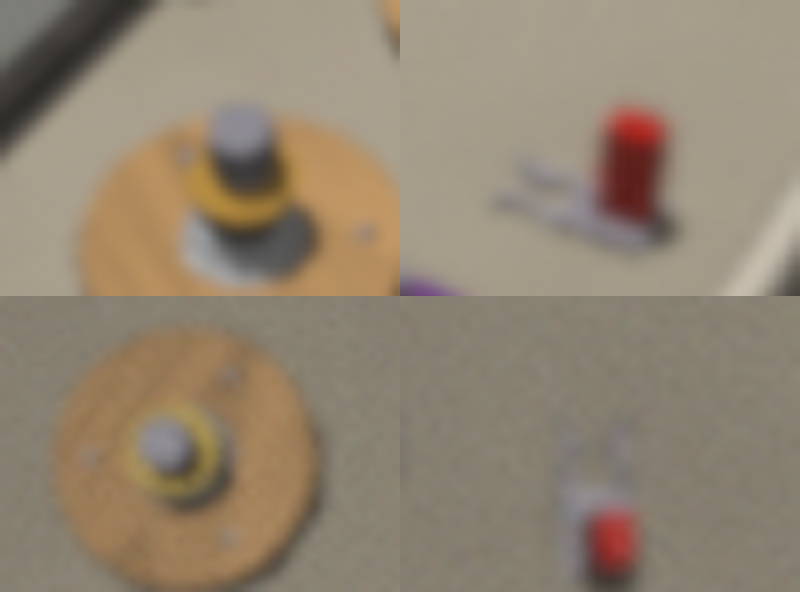

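The crops show:

| Feature | Scene px | Top px |
|---|---|---|
| Head top | (299.9, 250.6) | (255.6, 207.8) |
| Tab top | (373.1, 184.3) | (371, 222) |
| Jaw tips | (359.3, 191.4), (361.8, 187.6) | (366.2, 211), (371.7, 210.7) |

The clip's open end points up in the top image, away from the robot.

```bash
cat > h.py <<'E'
from rig import env
import numpy as np,cv2
C={n:env.get_calibration(n) for n in("scene","top")}
P={n:C[n]["mtx"]@C[n]["camera_from_world"][:3] for n in C}
def tri(s,t):
    X=cv2.triangulatePoints(P["scene"],P["top"],np.array(s,float),np.array(t,float))[:,0];return (X[:3]/X[3]).round(1)
def ray(n,p,z):
    M=P[n];A=M[:,[0,1,3]].copy();A[:,2]+=M[:,2]*z
    X=np.linalg.solve(A,[p[0],p[1],1]);return (X[:2]/X[2]).round(1)
E
python3 - <<'E'
from h import *
print("head",tri((299.9,250.6),(255.6,207.8)))
print("disc",ray("top",(257.9,209.6),22))
print("tab",tri((373.15,184.35),(371,222)), ray("scene",(373.15,184.35),47),ray("top",(371,222),47))
print("jaws",tri((359.3,191.4),(366.2,211)),tri((361.8,187.6),(371.7,210.7)))
for p in((359.3,191.4),(361.8,187.6)):print(ray("scene",p,2.5))
for p in((366.2,211),(371.7,210.7)):print(ray("top",p,2.5))
for n,s,t in(("shaker",(262,295),(205,205)),("jar",(320,165),(355,165)),("purple",(347,200),(338,208)),("small",(330,226),(301,211)),("tomato",(388,148),(433,208)),("ramekin?",(337,160),(386,173))):print(n,tri(s,t))
for n in C: R=C[n]["camera_from_world"];print(n,-R[:3,:3].T@R[:3,3])
E
```

```text
head [500.2 165.8  80.9]
disc [499.7 166.1]
tab [ 449.6 -236.3   47.1] [ 450.8 -236.1] [ 448.2 -236.8]
jaws [ 493.6 -226.4    4.2] [ 493.7 -246.2    7. ]
[ 495.8 -227.9]
[ 496.7 -251. ]
[ 492.2 -227.1]
[ 493.  -247.3]
shaker [509.3 339.   83.3]
jar [ 635.7 -182.3   98.8]
purple [ 497.1 -122.3   44.8]
small [489.3   9.6  44.4]
tomato [ 490.2 -458.8   49.6]
ramekin? [ 621.6 -296.    50.2]
scene [ 91.55720984 804.20862477 950.18444018]
top [ 343.13434017  -35.12384451 1392.6713021 ]
```

The clip points along world +x with yaw about -0.03, its tab is at (449.6, -236.3), and the spindle is at (500, 166). I'll move above the tab.

```bash
python3 -m jog '[{"yaw":0.12,"hand":0.5},{"yaw":0.12,"hand":0.5},{"yaw":0.12,"hand":0.5},{"x":19,"y":-32,"hand":0.5},{"x":19,"y":-32,"hand":0.5},{"x":19,"y":-32,"hand":0.5},{"x":19,"y":-32,"hand":0.5},{"x":19,"y":-32,"hand":0.5},{"x":19,"y":-32,"hand":0.5},{"x":19,"y":-32,"hand":0.5},{"x":19,"y":-32,"hand":0.5},{"x":19,"y":-32,"hand":0.5},{"x":19,"y":-32,"hand":0.5},{"x":19,"y":-32,"hand":0.5},{"x":19,"y":-32,"hand":0.5},{"hand":0.5},{"hand":0.5},{"hand":0.5}]'
python3 -c "
from rig import env
print(env.sense())"
```

```text
{'clock': 0.1, 'joint_pos': array([ 1.18120343,  0.6292329 ,  0.03844185,  1.51826816, -0.02698314,
        0.99631881, -0.02000251]), 'dq': array([ 8.25217185e-05, -2.78722057e-03, -3.16726241e-04, -2.88402237e-03,
       -4.43407743e-04, -2.70105888e-05,  1.51952268e-03]), 'effort': array([ 2.85776863e-03, -5.50797880e+01,  1.14802323e+00, -1.87115568e+01,
       -5.19511546e-02,  1.91753620e-02,  6.08729374e-05]), 'eef_pos': array([ 206.63846587, -615.63726289,  204.65943444]), 'tcp_rot': array([-8.41052900e-04,  9.86922282e-01,  1.61194536e-01, -1.51922349e-04]), 'ft_force': array([-0.10535408,  0.50332328,  0.40442592]), 'torque': array([ 0.0049495 , -0.01504253,  0.01682867]), 'finger_force': 0.0, 'gripper_width': 1.0024065555120962}schema error: expected keys x, y, z, yaw, hand
```

```bash
python3 -m jog '[{"x":0,"y":0,"z":0,"yaw":0.12,"hand":0.5},{"x":0,"y":0,"z":0,"yaw":0.12,"hand":0.5},{"x":0,"y":0,"z":0,"yaw":0.12,"hand":0.5},{"x":19,"y":-32,"z":0,"yaw":0,"hand":0.5},{"x":19,"y":-32,"z":0,"yaw":0,"hand":0.5},{"x":19,"y":-32,"z":0,"yaw":0,"hand":0.5},{"x":19,"y":-32,"z":0,"yaw":0,"hand":0.5},{"x":19,"y":-32,"z":0,"yaw":0,"hand":0.5},{"x":19,"y":-32,"z":0,"yaw":0,"hand":0.5},{"x":19,"y":-32,"z":0,"yaw":0,"hand":0.5},{"x":19,"y":-32,"z":0,"yaw":0,"hand":0.5},{"x":19,"y":-32,"z":0,"yaw":0,"hand":0.5},{"x":19,"y":-32,"z":0,"yaw":0,"hand":0.5},{"x":19,"y":-32,"z":0,"yaw":0,"hand":0.5},{"x":19,"y":-32,"z":0,"yaw":0,"hand":0.5},{"x":0,"y":0,"z":0,"yaw":0,"hand":0.5},{"x":0,"y":0,"z":0,"yaw":0,"hand":0.5},{"x":0,"y":0,"z":0,"yaw":0,"hand":0.5}]'
```

```text
clock: 1.9
eef_pos: [447.7, -241.9, 205.4]
tcp_rot: [0.0, 1.0, -0.019, -0.0]
ft_force: [-0.1, 0.1, 0.4]
gripper_width: 0.502
finger_force: 0.0
```

```bash
python3 -m jog '[{"x":2,"y":-6,"z":0,"yaw":0,"hand":0.5},{"x":0,"y":0,"z":30,"yaw":0,"hand":0.5},{"x":0,"y":0,"z":30,"yaw":0,"hand":0.5},{"x":0,"y":0,"z":30,"yaw":0,"hand":0.5},{"x":0,"y":0,"z":30,"yaw":0,"hand":0.5},{"x":0,"y":0,"z":20,"yaw":0,"hand":0.5},{"x":0,"y":0,"z":15,"yaw":0,"hand":0.5},{"x":0,"y":0,"z":15,"yaw":0,"hand":0.5},{"x":0,"y":0,"z":15,"yaw":0,"hand":0.5},{"x":0,"y":0,"z":10,"yaw":0,"hand":0.5},{"x":0,"y":0,"z":0,"yaw":0,"hand":0.5},{"x":0,"y":0,"z":0,"yaw":0,"hand":0.5},{"x":0,"y":0,"z":0,"yaw":0,"hand":0.5}]'
python3 - <<'E'
from h import *
o=[]
for n,x,y in(("scene",350,165),("top",350,198)):
    i=env.capture(n)[:,:,::-1]; cv2.imwrite(f"pics/{n}1.png",i)
    o.append(cv2.resize(i[y:y+40,x:x+40],None,fx=10,fy=10,interpolation=2))
cv2.imwrite("pics/c1.png",np.hstack(o))
E
```

```text
clock: 3.2
eef_pos: [451.3, -235.2, 11.1]
tcp_rot: [0.0, 1.0, -0.018, 0.001]
ft_force: [-0.9, -0.5, -0.1]
gripper_width: 0.503
finger_force: 0.0
```

View pics/c1.png

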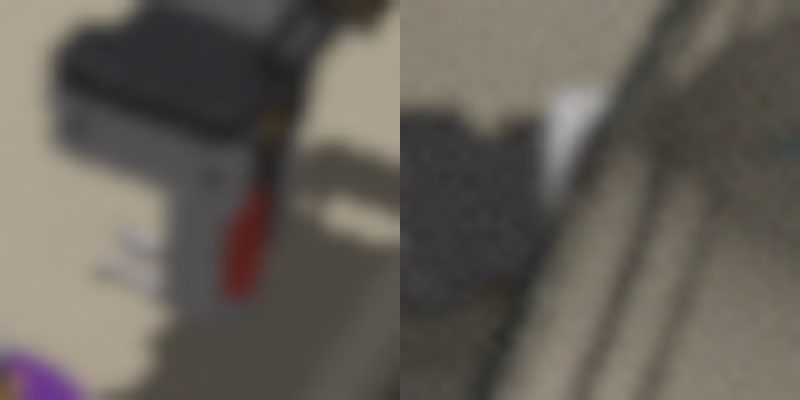

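The tab stands between the fingers. I'll go down 3 mm, close, then lift.

```bash
python3 -m jog '[{"x":-2,"y":0,"z":3,"yaw":0,"hand":0.5},{"x":0,"y":0,"z":0,"yaw":0,"hand":0.7},{"x":0,"y":0,"z":0,"yaw":0,"hand":1},{"x":0,"y":0,"z":0,"yaw":0,"hand":1},{"x":0,"y":0,"z":0,"yaw":0,"hand":1},{"x":0,"y":0,"z":0,"yaw":0,"hand":1},{"x":0,"y":0,"z":0,"yaw":0,"hand":1},{"x":0,"y":0,"z":0,"yaw":0,"hand":1}]'
```

```text
clock: 4.1
eef_pos: [448.9, -234.9, 7.5]
tcp_rot: [0.0, 1.0, -0.018, 0.0]
ft_force: [-0.2, -0.4, 0.2]
gripper_width: 0.146
finger_force: 30.0
```

The grip is good: the opening is 13.7 mm, which matches the tab. I'll lift and carry it over the spindle, tab above the head.

```bash
python3 -m jog '[{"x":0,"y":0,"z":-10,"yaw":0,"hand":1},{"x":0,"y":0,"z":-30,"yaw":0,"hand":1},{"x":0,"y":0,"z":-30,"yaw":0,"hand":1},{"x":0,"y":0,"z":-30,"yaw":0,"hand":1},{"x":0,"y":0,"z":-30,"yaw":0,"hand":1},{"x":3,"y":-20,"z":0,"yaw":0,"hand":1},{"x":3,"y":-35,"z":0,"yaw":0,"hand":1},{"x":3,"y":-35,"z":0,"yaw":0,"hand":1},{"x":3,"y":-35,"z":0,"yaw":0,"hand":1},{"x":3,"y":-35,"z":0,"yaw":0,"hand":1},{"x":3,"y":-35,"z":0,"yaw":0,"hand":1},{"x":3,"y":-35,"z":0,"yaw":0,"hand":1},{"x":3,"y":-35,"z":0,"yaw":0,"hand":1},{"x":3,"y":-35,"z":0,"yaw":0,"hand":1},{"x":3,"y":-35,"z":0,"yaw":0,"hand":1},{"x":3,"y":-35,"z":0,"yaw":0,"hand":1},{"x":3,"y":-33,"z":0,"yaw":0,"hand":1},{"x":0,"y":0,"z":0,"yaw":0,"hand":1},{"x":0,"y":0,"z":0,"yaw":0,"hand":1},{"x":0,"y":0,"z":0,"yaw":0,"hand":1}]'
```

```text
clock: 6.1
eef_pos: [499.1, 165.2, 137.7]
tcp_rot: [0.0, 1.0, -0.019, -0.0]
ft_force: [-1.0, -0.6, -0.9]
gripper_width: 0.15
finger_force: 30.0
```

Run:
```python
from h import *
print(env.sense()["eef_pos"],env.sense()["ft_force"])
o=[]
for n,x,y in(("scene",270,215),("top",235,180)):
    i=env.capture(n)[:,:,::-1]; cv2.imwrite(f"pics/{n}2.png",i)
    o.append(cv2.resize(i[y:y+60,x:x+50],None,fx=8,fy=8,interpolation=2))
cv2.imwrite("pics/c2.png",np.hstack(o))
```

```text
[499.0800628  165.2442928  137.73515187] [-0.99857054 -0.57859698 -0.8985818 ]
```

View pics/c2.png

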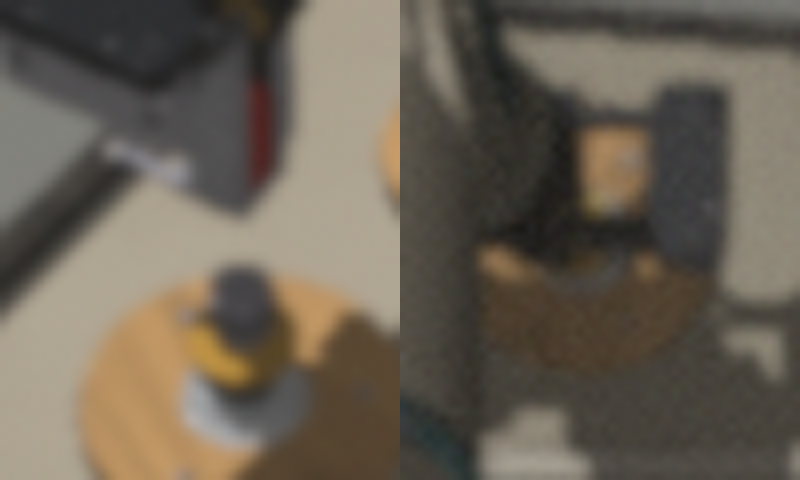

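The clip hangs level above the head; the jaws are at (150,160) and the head at (243,285) in the left crop. Now I'll feel down for the head top.

```bash
python3 -m jog '[{"x":1,"y":-1,"z":10,"yaw":0,"hand":1},{"x":0,"y":0,"z":10,"yaw":0,"hand":1},{"x":0,"y":0,"z":9,"yaw":0,"hand":1},{"x":0,"y":0,"z":2,"yaw":0,"hand":1},{"x":0,"y":0,"z":2,"yaw":0,"hand":1},{"x":0,"y":0,"z":0,"yaw":0,"hand":1},{"x":0,"y":0,"z":0,"yaw":0,"hand":1}]'; python3 -m jog '[{"x":0,"y":0,"z":2,"yaw":0,"hand":1},{"x":0,"y":0,"z":1,"yaw":0,"hand":1},{"x":0,"y":0,"z":0,"yaw":0,"hand":1}]'; python3 -m jog '[{"x":0,"y":0,"z":2,"yaw":0,"hand":1},{"x":0,"y":0,"z":1,"yaw":0,"hand":1},{"x":0,"y":0,"z":0,"yaw":0,"hand":1}]'
```

```text
clock: 6.9
eef_pos: [500.6, 167.7, 104.7]
tcp_rot: [-0.0, 1.0, -0.018, 0.0]
ft_force: [0.2, 1.2, -1.7]
gripper_width: 0.144
finger_force: 30.0
clock: 7.2
eef_pos: [500.3, 167.7, 101.5]
tcp_rot: [-0.0, 1.0, -0.018, -0.0]
ft_force: [-0.7, 0.5, -1.3]
gripper_width: 0.146
finger_force: 30.0
clock: 7.5
eef_pos: [500.3, 167.6, 98.3]
tcp_rot: [0.0, 1.0, -0.018, -0.0]
ft_force: [-0.9, -0.6, -1.8]
gripper_width: 0.146
finger_force: 30.0
```

```bash
for i in 1 2 3; do python3 -m jog '[{"x":0,"y":0,"z":1,"yaw":0,"hand":1},{"x":0,"y":0,"z":1,"yaw":0,"hand":1},{"x":0,"y":0,"z":0,"yaw":0,"hand":1}]' | sed -n '2p;4p'; done
```

```text
eef_pos: [500.3, 167.6, 96.4]
ft_force: [0.4, -0.0, -0.4]
eef_pos: [500.3, 167.7, 94.4]
ft_force: [0.8, -0.2, -0.8]
eef_pos: [500.3, 167.6, 92.3]
ft_force: [-0.1, 0.2, -0.6]
```

```bash
python3 -m jog '[{"x":0,"y":0,"z":1,"yaw":0,"hand":1},{"x":0,"y":0,"z":0,"yaw":0,"hand":1}]' | sed -n '2p;4p'; python3 -m jog '[{"x":0,"y":0,"z":1,"yaw":0,"hand":1},{"x":0,"y":0,"z":0,"yaw":0,"hand":1}]' | sed -n '2p;4p'
```

```text
eef_pos: [500.4, 167.6, 91.4]
ft_force: [-0.1, -0.1, -0.9]
eef_pos: [500.3, 167.6, 90.4]
ft_force: [0.3, -0.2, -0.0]
```

```bash
python3 -m jog '[{"x":0,"y":0,"z":1,"yaw":0,"hand":1},{"x":0,"y":0,"z":0,"yaw":0,"hand":1}]' | sed -n '2p;4p'
```

```text
eef_pos: [500.4, 167.6, 89.4]
ft_force: [0.5, 0.5, -0.9]
```

```bash
python3 -m jog '[{"x":0,"y":0,"z":1,"yaw":0,"hand":1},{"x":0,"y":0,"z":0,"yaw":0,"hand":1}]' | sed -n '2p;4p'; python3 -m jog '[{"x":0,"y":0,"z":0.5,"yaw":0,"hand":1},{"x":0,"y":0,"z":0,"yaw":0,"hand":1}]' | sed -n '2p;4p'
```

```text
eef_pos: [500.4, 167.7, 89.3]
ft_force: [-1.6, 0.0, 7.4]
eef_pos: [500.5, 167.7, 89.3]
ft_force: [-3.3, -0.2, 10.7]
```

```bash
python3 -m jog '[{"x":0,"y":0,"z":1,"yaw":0,"hand":1},{"x":0,"y":0,"z":0,"yaw":0,"hand":1}]' | sed -n '2p;4p'
```

```text
eef_pos: [500.5, 167.7, 89.2]
ft_force: [-5.1, -1.7, 20.4]
```

```bash
python3 -m jog '[{"x":0,"y":0,"z":1,"yaw":0,"hand":1},{"x":0,"y":0,"z":0,"yaw":0,"hand":1}]' | sed -n '2p;4p'
```

```text
eef_pos: [500.6, 167.6, 89.2]
ft_force: [-5.9, -1.7, 28.7]
```

Contact with the head top came at TCP z 89.3 (head top about 81.8). The plate underside must end 26 mm lower, so the TCP goes to z 63.2. I'll unload, back off, lower and look at the alignment.

```bash
python3 -m jog '[{"x":0,"y":0,"z":-6,"yaw":0,"hand":1},{"x":0,"y":0,"z":-8,"yaw":0,"hand":1},{"x":-16,"y":0,"z":0,"yaw":0,"hand":1},{"x":-16,"y":0,"z":0,"yaw":0,"hand":1},{"x":-16,"y":0,"z":0,"yaw":0,"hand":1},{"x":-16,"y":0,"z":0,"yaw":0,"hand":1},{"x":-16,"y":0,"z":0,"yaw":0,"hand":1},{"x":0,"y":0,"z":12,"yaw":0,"hand":1},{"x":0,"y":0,"z":12,"yaw":0,"hand":1},{"x":0,"y":0,"z":9,"yaw":0,"hand":1},{"x":0,"y":0,"z":0,"yaw":0,"hand":1},{"x":0,"y":0,"z":0,"yaw":0,"hand":1},{"x":0,"y":0,"z":0,"yaw":0,"hand":1}]'
python3 - <<'E'
from h import *
print(env.sense()["eef_pos"])
o=[]
for n,x,y in(("scene",275,225),("top",232,180)):
    i=np.mean([env.capture(n) for _ in range(4)],0)[:,:,::-1].astype(np.uint8); cv2.imwrite(f"pics/{n}3.png",i)
    o.append(cv2.resize(i[y:y+50,x:x+40],None,fx=10,fy=10,interpolation=2))
cv2.imwrite("pics/c3.png",np.hstack(o))
E
```

```text
clock: 11.1
eef_pos: [420.9, 170.6, 67.3]
tcp_rot: [-0.0, 1.0, -0.018, 0.0]
ft_force: [-0.1, -0.1, -1.4]
gripper_width: 0.145
finger_force: 30.0
[420.89826349 170.61856219  67.30290701]
```

View pics/c3.png

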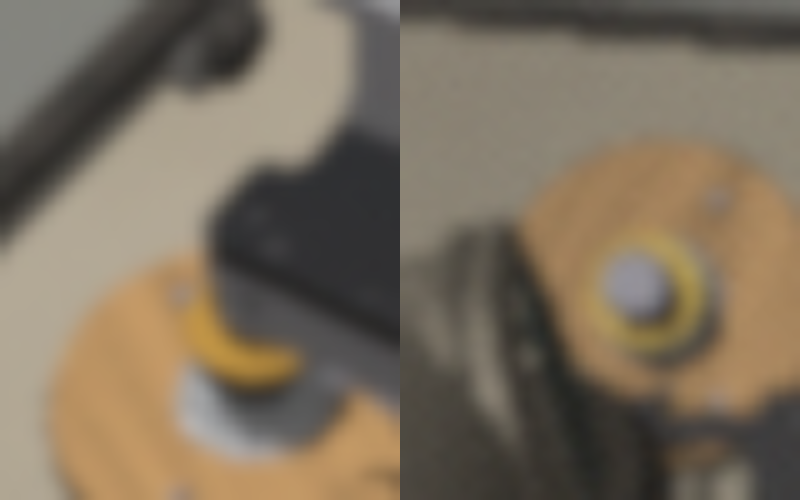

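The gripper hides the jaws in both views, while the head is clear in the top view at (255.5, 208.3), unchanged. I'll set height and lateral position from the measurements, then advance slowly and correct by the side force.

```bash
python3 - <<'E'
from h import *
print(ray("top",(255.5,207.8),81.8),ray("top",(255.5,208.3),81.8),ray("scene",(299.9,250.6),81.8))
E
python3 -m jog '[{"x":0,"y":1.7,"z":4,"yaw":0,"hand":1},{"x":0,"y":0,"z":0,"yaw":0,"hand":1},{"x":0,"y":0,"z":0,"yaw":0,"hand":1}]'
```

```text
[499.2 165.7] [497.5 165.6] [500.6 166.7]
clock: 11.8
eef_pos: [420.2, 168.7, 62.8]
tcp_rot: [0.0, 1.0, -0.018, -0.0]
ft_force: [0.4, 0.0, -1.7]
gripper_width: 0.147
finger_force: 30.0
```

```bash
python3 -m jog '[{"x":4,"y":0,"z":-0.4,"yaw":0,"hand":1},{"x":4,"y":0,"z":0,"yaw":0,"hand":1},{"x":4,"y":0,"z":0,"yaw":0,"hand":1},{"x":4,"y":0,"z":0,"yaw":0,"hand":1},{"x":4,"y":0,"z":0,"yaw":0,"hand":1},{"x":4,"y":0,"z":0,"yaw":0,"hand":1},{"x":0,"y":0,"z":0,"yaw":0,"hand":1},{"x":0,"y":0,"z":0,"yaw":0,"hand":1}]'|sed -n '2p;4p'; python3 -m jog '[{"x":2,"y":0,"z":0,"yaw":0,"hand":1},{"x":2,"y":0,"z":0,"yaw":0,"hand":1},{"x":0,"y":0,"z":0,"yaw":0,"hand":1}]'|sed -n '2p;4p'
```

```text
eef_pos: [444.3, 167.9, 63.3]
ft_force: [0.2, 0.5, -0.4]
eef_pos: [448.8, 167.9, 63.4]
ft_force: [0.4, -0.2, -1.2]
```

```bash
python3 -m jog '[{"x":1,"y":0,"z":0,"yaw":0,"hand":1},{"x":1,"y":0,"z":0,"yaw":0,"hand":1},{"x":0,"y":0,"z":0,"yaw":0,"hand":1}]'|sed -n '2p;4p'; python3 -m jog '[{"x":1,"y":0,"z":0,"yaw":0,"hand":1},{"x":1,"y":0,"z":0,"yaw":0,"hand":1},{"x":0,"y":0,"z":0,"yaw":0,"hand":1}]'|sed -n '2p;4p'
```

```text
eef_pos: [450.6, 167.8, 63.4]
ft_force: [0.9, -0.4, -1.4]
eef_pos: [452.6, 167.7, 63.4]
ft_force: [-0.5, -0.9, -1.3]
```

```bash
python3 -m jog '[{"x":1,"y":0,"z":0,"yaw":0,"hand":1},{"x":1,"y":0,"z":0,"yaw":0,"hand":1},{"x":0,"y":0,"z":0,"yaw":0,"hand":1}]'|sed -n '2p;4p'
```

```text
eef_pos: [454.5, 167.7, 63.4]
ft_force: [0.2, 0.9, -1.0]
```

```bash
python3 -m jog '[{"x":1,"y":0,"z":0,"yaw":0,"hand":1},{"x":1,"y":0,"z":0,"yaw":0,"hand":1},{"x":0,"y":0,"z":0,"yaw":0,"hand":1}]'|sed -n '2p;4p'
```

```text
eef_pos: [456.2, 167.8, 63.3]
ft_force: [-0.9, 1.3, -1.2]
```

```bash
python3 -m jog '[{"x":1,"y":0,"z":0,"yaw":0,"hand":1},{"x":1,"y":0,"z":0,"yaw":0,"hand":1},{"x":0,"y":0,"z":0,"yaw":0,"hand":1}]'|sed -n '2p;4p'
```

```text
eef_pos: [458.0, 167.9, 63.3]
ft_force: [-2.0, 1.7, -1.2]
```

Contact has begun: -2 N of push with a slight side force. I'll shift +y a little and go on.

```bash
python3 -m jog '[{"x":1,"y":-0.4,"z":0,"yaw":0,"hand":1},{"x":1,"y":0,"z":0,"yaw":0,"hand":1},{"x":0,"y":0,"z":0,"yaw":0,"hand":1}]'|sed -n '2p;4p'
```

```text
eef_pos: [459.5, 167.9, 63.2]
ft_force: [-3.2, 2.8, -0.9]
```

```bash
python3 -m jog '[{"x":1,"y":0,"z":0,"yaw":0,"hand":1},{"x":1,"y":0,"z":0,"yaw":0,"hand":1},{"x":0,"y":0,"z":0,"yaw":0,"hand":1}]'|sed -n '2p;4p'
```

```text
eef_pos: [460.4, 167.8, 63.0]
ft_force: [-4.7, 2.9, -2.8]
```

```bash
python3 -m jog '[{"x":1,"y":-0.8,"z":-0.2,"yaw":0,"hand":1},{"x":1,"y":0,"z":0,"yaw":0,"hand":1},{"x":0,"y":0,"z":0,"yaw":0,"hand":1}]'|sed -n '2p;4p'
```

```text
eef_pos: [461.6, 168.0, 62.9]
ft_force: [-6.0, 2.6, -2.5]
```

```bash
python3 -m jog '[{"x":1,"y":0,"z":0,"yaw":0,"hand":1},{"x":1,"y":0,"z":0,"yaw":0,"hand":1},{"x":0,"y":0,"z":0,"yaw":0,"hand":1}]'|sed -n '2p;4p'
```

```text
eef_pos: [464.0, 167.9, 63.0]
ft_force: [-4.9, 2.6, -1.2]
```

```bash
python3 -m jog '[{"x":1,"y":-0.4,"z":0,"yaw":0,"hand":1},{"x":1,"y":0,"z":0,"yaw":0,"hand":1},{"x":0,"y":0,"z":0,"yaw":0,"hand":1}]'|sed -n '2p;4p'
```

```text
eef_pos: [470.8, 168.2, 64.0]
ft_force: [-0.4, 0.0, -0.5]
```

```bash
python3 -m jog '[{"x":1,"y":0,"z":0,"yaw":0,"hand":1},{"x":1,"y":0,"z":0,"yaw":0,"hand":1},{"x":0,"y":0,"z":0,"yaw":0,"hand":1}]'|sed -n '2p;4p'
```

```text
eef_pos: [471.1, 168.5, 63.7]
ft_force: [-0.2, -0.2, -0.9]
```

```bash
python3 -m jog '[{"x":1,"y":0,"z":0,"yaw":0,"hand":1},{"x":0,"y":0,"z":0,"yaw":0,"hand":1}]'|sed -n '2p;4p'
```

```text
eef_pos: [471.4, 168.5, 63.6]
ft_force: [-0.8, -0.8, 0.5]
```

It snapped: TCP x jumped from 464 to 471 and the force fell. I'll press on gently to feel the stop.

```bash
python3 -m jog '[{"x":1,"y":0,"z":0,"yaw":0,"hand":1},{"x":0,"y":0,"z":0,"yaw":0,"hand":1}]'|sed -n '2p;4p'
```

```text
eef_pos: [471.5, 168.5, 63.5]
ft_force: [-2.4, -0.9, 0.8]
```

```bash
python3 -m jog '[{"x":0.7,"y":0,"z":0,"yaw":0,"hand":1},{"x":0,"y":0,"z":0,"yaw":0,"hand":1}]'|sed -n '2p;4p'
```

```text
eef_pos: [471.7, 168.5, 63.4]
ft_force: [-4.8, 0.7, 2.1]
```

```bash
python3 -m jog '[{"x":1,"y":0,"z":0,"yaw":0,"hand":1},{"x":0,"y":0,"z":0,"yaw":0,"hand":1}]'|sed -n '2p;4p'
```

```text
eef_pos: [471.8, 168.4, 63.3]
ft_force: [-5.7, 0.6, 2.7]
```

```bash
python3 -m jog '[{"x":1,"y":0,"z":0,"yaw":0,"hand":1},{"x":0,"y":0,"z":0,"yaw":0,"hand":1}]'|sed -n '2p;4p'
```

```text
eef_pos: [471.8, 168.4, 63.1]
ft_force: [-7.6, 0.3, 2.7]
```

It's at the hard stop. I'll unload, open and rise.

```bash
python3 -m jog '[{"x":-2,"y":0,"z":0,"yaw":0,"hand":1},{"x":-1.5,"y":0,"z":0,"yaw":0,"hand":1},{"x":0,"y":0,"z":0,"yaw":0,"hand":0.7},{"x":0,"y":0,"z":0,"yaw":0,"hand":0.5},{"x":0,"y":0,"z":0,"yaw":0,"hand":0.5},{"x":0,"y":0,"z":0,"yaw":0,"hand":0.5},{"x":0,"y":0,"z":0,"yaw":0,"hand":0.5},{"x":0,"y":0,"z":-10,"yaw":0,"hand":0.5},{"x":0,"y":0,"z":-20,"yaw":0,"hand":0.5},{"x":0,"y":0,"z":-30,"yaw":0,"hand":0.5},{"x":0,"y":0,"z":-30,"yaw":0,"hand":0.5},{"x":-20,"y":30,"z":-30,"yaw":0,"hand":0.5},{"x":-20,"y":40,"z":0,"yaw":0,"hand":0.5},{"x":0,"y":40,"z":0,"yaw":0,"hand":0.5},{"x":0,"y":40,"z":0,"yaw":0,"hand":0.5},{"x":0,"y":40,"z":0,"yaw":0,"hand":0.5},{"x":0,"y":0,"z":0,"yaw":0,"hand":0.5},{"x":0,"y":0,"z":0,"yaw":0,"hand":0.5},{"x":0,"y":0,"z":0,"yaw":0,"hand":0.5}]'
python3 - <<'E'
from h import *
o=[]
for n,x,y in(("scene",275,225),("top",232,180)):
    i=np.mean([env.capture(n) for _ in range(4)],0)[:,:,::-1].astype(np.uint8); cv2.imwrite(f"pics/{n}4.png",i)
    o.append(cv2.resize(i[y:y+50,x:x+40],None,fx=10,fy=10,interpolation=2))
cv2.imwrite("pics/c4.png",np.hstack(o))
E
```

```text
clock: 19.1
eef_pos: [425.0, -18.7, 183.9]
tcp_rot: [-0.0, 1.0, -0.017, 0.0]
ft_force: [0.0, 0.3, 0.0]
gripper_width: 0.497
finger_force: 0.0
```

View pics/c4.png

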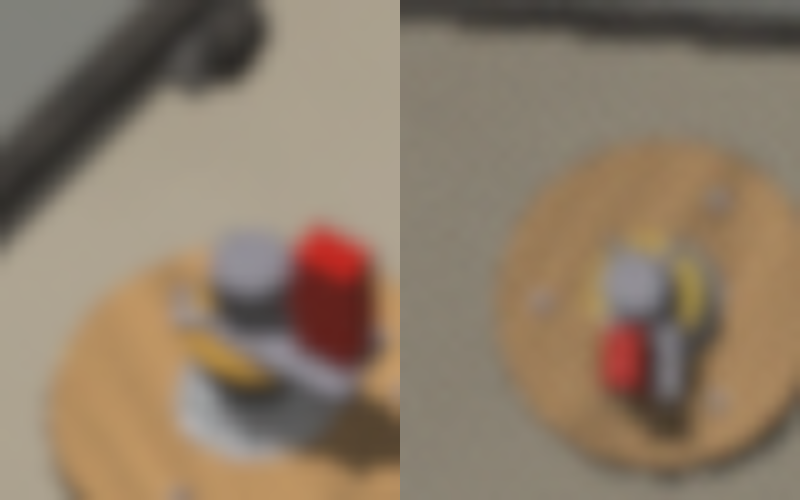

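The clip sits level on the neck under the head. The tab top is at (625,357) in the right crop and (333,258) in the left, and the head is at (636,285) in the right. I'll check the numbers, then hand it in.

Run:
```python
from h import *
print(tri((307.8,250.3),(254.0,215.2)),tri((299.7,250.8),(255.1,208.0)))
print(env.finish_job())
```

```text
[473.  168.3  99.7] [499.6 167.5  82. ]
the job is handed in; nothing more can be done
None
```

The clip is snapped onto the carousel's spindle groove and released, and the job is handed in at about 19.5 s of the 64 s; no verdict came back. The final check puts the tab about 27 mm behind the spindle axis against a nominal 28 mm. The highest measured wrist force was 28.7 N, while feeling for the head top.

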